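# Reset the tripped breaker under a push-latch cover

### The arm

A 6-joint arm with a two-finger parallel gripper is mounted at the origin on a cart in front of the work surface, level with it; the furniture and walls round the work are solid. World frame = base frame: x ahead of the robot, y to its left, z up, the work surface at z = 0. Lengths are in m, angles in rad, forces in N, time in s.
With the tool pointing down it reaches from about 0.25 to 0.725 m from the base axis. Payload 9.7 kg.
Tool frame: the origin (TCP) lies midway between the tips of the shut fingers; the grasp point (between the pads) lies 19 mm behind it; x points along the fingers, y is the direction in which the jaws open and shut, and the axes are right-handed (so a half turn about x gives the same grasp; the last joint's range is limited). The gripper opens to 85 mm and grips with 20 to 120 N. Pads are 22 mm wide; open, the fingers measure 114 mm over their backs; the gripper's body (76 mm by 85 mm) begins 54 mm behind the grasp point. The pads swing forward as they close: fully open they stand 13 mm farther back than shut.
Start: joints at [-1.284, 0.087, 0.176, 1.66, 0, 1.571], TCP at [0.156, -0.528, 0.231] pointing down, gripper open.
Joint ranges: [-3.13, 3.13], [-0.85, 1.81], [-1.15, 1.24], [-2.2, 2.28], [-1.44, 1.52], [-3.14, 3.14]. Speed limits (rad/s): [2.22, 2.22, 2.57, 3.14, 3.14, 3.14].

### API

Orientations are given as [roll, pitch, yaw] about the fixed x, y, z axes, in that order (R = Rz(yaw) Ry(pitch) Rx(roll)).
In Python, from workcell import monitor, imaging, workorder gives the robot as it stands.
- The arm moves only by the tool arm_command, never from a script. Its argument "increments" is one flat list of numbers, 7 for each row, row after row: the turn, a rotation vector about the world's x, y, z in rad, then the shift along the world's x, y, z in mm, then the finger opening in mm, from 0 to 85.4. In form: [wx, wy, wz, dx, dy, dz, claw, wx, wy, wz, dx, dy, dz, claw, ...]. A call has 1 to 12 rows; each row is the pose to reach, as a shift and turn from the pose measured when the call began; what a row does not reach only later rows make up. A row lasts 1/8 s, in which the tool goes at most 62.5 mm and 10.7 degrees, less where a joint would pass 70% of its speed; a pose out of reach is approached as far as the arm can. A call with a gripper value outside its range is refused whole. The fingers move at their own pace and stop on an object; "grip_force" is the grip in N (left out, the last holds). Time passes only in rows, so rows that repeat a pose let the fingers close. It gives the time, the measured TCP pose, the force and the opening at its end, in the units of the state.
- monitor.state(): the state, without advancing time (a new reading comes with each control period).
- imaging.get_image(name): name is "scene" or "side" or "wrist"; returns the picture (400x640x3 uint8, red, green, blue); there is no depth.
- imaging.get_calibration(name): a dict with "mtx" (3x3 intrinsics, pixels), "world_from_camera" (4x4, takes a point from camera to world coordinates). Camera axes: x right, y down, z forward; pixel columns grow to the right and rows downward; lengths in m; the calibration is good to about 2 mm. The wrist camera is an equidistant fisheye: a pixel r from the principal point sees the ray r / f radians off the axis. A picture is of the moment at which its call begins: read the wrist's pose just before it. get_calibration takes no time and is no camera call; for the wrist camera it gives the pose at the moment of the call.
- workorder.hand_in(): hands the job in, once; it reports no verdict.
The state is a dict: "clock": time; "q": joint angles; "qd": joint speeds; "tau": joint torques, N m; "tool_pos": TCP position; "tool_rot": TCP orientation; "ft_force": force on the tool from outside, world axes, zero at the start; "ft_torque": the same for the moment, N m; "grip_width": finger opening in m.
Only numpy, scipy, OpenCV 4.12 (cv2) and the standard library are available. Lean on these libraries where they do the work, as an engineer would, in place of code of your own. Each camera call takes 0.05 s, during which the arm holds its last target.

### The job

One of the three breaker buttons under the hinged cover of the grey control box has tripped and stands out. Press the cover so that it pops open, push the tripped button fully home, then push the cover shut and press it until it latches. Only press and push, lift nothing, and leave the things standing round the box alone.

Things in the scene. Friction and masses are not known exactly. Their poses are not given: they have to be found in the camera images.
- control_box: Grey control box fixed on the table, 92 mm (x) by 156 mm (y) by 70 mm high; origin at the centre of its underside, its -x side is the front, towards the robot. The opening under the cover runs from x -28 to +35 and y -68 to +68 mm; the rim round it is at 70 mm. At its +y end inside stands a black latch housing (y +39 to +68, top at 60 mm).
- cover (a joint): Angle (rad) of the aluminium cover, hinged along the box's far (+x) edge: 0 = latched, flush with the rim; about 1.22 = popped open; -0.108 = pressed to the stop. Push-push latch: pressed past -0.09 and let go, a latched cover springs open by itself in about a second; pushed down past -0.09 and let go, an open one stays latched at 0.
- cover_press (a point): Point on the cover's upper face, 52 mm from the hinge axis and midway along its 133 mm width: the place to press, 10 mm from the free front edge. It moves with the cover; shut, it lies 70 mm above the table and goes down 5.6 mm to the stop. The spring pushes back with about 1 N here. The cover is 3 mm thick and reaches 62 mm from the hinge axis.
- cover_hinge (a point): Point on the hinge axis at mid width, 68.5 mm above the table; fixed to the box, axes as the box's: x is away from the robot, y along the hinge axis. Shut, the cover reaches 62 mm from here along -x; popped open, its free edge stands 58 mm above here and 21 mm towards -x, leaning over the rear of the opening. A 1.3 mm wire striker with a 4 mm ball hangs 30 mm under the cover at y +54 mm.
- breaker_a_top (a point): Top centre of one of the three round black breaker buttons (14 mm across, each in a 19 mm dark ring, in a row parallel to the hinge, 23 mm apart, 40 mm from the hinge axis) on the white deck under the cover. This one is tripped at the start. The three change places from start to start. A home button's top lies 54 mm above the table, a tripped one's 61 mm; the deck is at 46 mm.
- breaker_b_top (a point): Top centre of one of the three round black breaker buttons (14 mm across, each in a 19 mm dark ring, in a row parallel to the hinge, 23 mm apart, 40 mm from the hinge axis) on the white deck under the cover. This one is home at the start. The three change places from start to start. A home button's top lies 54 mm above the table, a tripped one's 61 mm; the deck is at 46 mm.
- breaker_c_top (a point): Top centre of one of the three round black breaker buttons (14 mm across, each in a 19 mm dark ring, in a row parallel to the hinge, 23 mm apart, 40 mm from the hinge axis) on the white deck under the cover. This one is home at the start. The three change places from start to start. A home button's top lies 54 mm above the table, a tripped one's 61 mm; the deck is at 46 mm.
- breaker_a_button (a joint): Travel of that breaker's button in m: 0 = tripped, standing 7 mm out; 0.007 = fully home. It moves straight down against about 2 N of friction and stays where it is left. The tripped one.
- breaker_b_button (a joint): Travel of that breaker's button in m: 0 = tripped, standing 7 mm out; 0.007 = fully home. It moves straight down against about 2 N of friction and stays where it is left. Home at the start.
- breaker_c_button (a joint): Travel of that breaker's button in m: 0 = tripped, standing 7 mm out; 0.007 = fully home. It moves straight down against about 2 N of friction and stays where it is left. Home at the start.
- seal_jar: Loose clear jar with black screw lid, 58 mm across, 56 mm high; origin under its centre. A bystander.
- tape_measure: Loose yellow and black tape measure, 34 x 79 x 57 mm; origin under its centre. A bystander.
- coil: Loose black valve coil, 30 x 36 x 46 mm; origin under its centre. A bystander.

How it is judged:
On the way, in this order (a step that is already met when the one before it is completed fails the run):
1. the cover has popped open (value of joint cover above 0.9 rad), for 0.2 s.
2. with the cover open, the tripped breaker button is pushed fully home (value of joint cover above 0.5 rad and value of joint breaker_a_button above 0.0055 m), for 0.1 s.
At the end, for the whole second after the job is handed in: The cover is shut and latched by itself (within 0.03 rad of flush, at rest, the robot clear of it) and all three breaker buttons are home (at least 5.5 of their 7 mm in) (value of joint cover between -0.03 and 0.03 rad and velocity of joint cover below 0.05 rad/s and value of joint each of breaker_a_button, breaker_b_button, breaker_c_button above 0.0055 m); the robot touches nothing.
It fails at once if the seal jar beside the box is lifted or moved by more than 3 cm (distance of seal_jar from where it was at the start of the episode above 0.03 m).
It fails at once if the tape measure beside the box is lifted or moved by more than 3 cm (distance of tape_measure from where it was at the start of the episode above 0.03 m).
It fails at once if the valve coil beside the box is lifted or moved by more than 3 cm (distance of coil from where it was at the start of the episode above 0.03 m).
It also fails if it takes over 53 s, if anything falls off the work surface, if the arm or the gripper's body presses on something with over 40 N, if the wrist force passes 120 N, or if a joint passes its speed limit or range.

## Working session

There is one attempt and no reset: what is moved stays moved. The work goes in short steps, Python scripts to look and compute and a tool call to move; the robot and the scene stay as the last step left them, time stands still between calls to the robot, and variables do not carry over. Pictures are saved under pics/ and viewed, and the job is handed in when it is done.

Besides the shell and the picture viewer there is one more tool, called after "Request:" as name(argument=value, ...) on one line, values as JSON. arm_command: Moves the arm, as the interface text tells. Its arguments: {"type":"object","properties":{"increments":{"type":"array"},"grip_force":{"type":"number"}},"required":["increments"]}

```bash
mkdir -p pics
python3 - <<'E'
from workcell import monitor, imaging
import cv2,numpy as np
s=monitor.state();print(s)
for n in("scene","side","wrist"):
    im=imaging.get_image(n);cv2.imwrite(f"pics/{n}0.png",im[:,:,::-1])
    c=imaging.get_calibration(n);print(n,np.round(c["mtx"],1).tolist(),np.round(c["world_from_camera"],3).tolist())
E
```

```text
{'clock': 0.0, 'q': array([-1.28400643e+00,  8.74690686e-02,  1.75123924e-01,  1.65978236e+00,
        2.28482962e-05,  1.57083351e+00]), 'qd': array([ 1.62477531e-03,  2.56451298e-04, -1.37073869e-03,  2.22539923e-05,
        1.65996584e-03,  1.50355403e-03]), 'tau': array([ 4.96160374e-04, -5.20382094e+01,  4.64809477e+01,  1.59592624e-02,
        1.65229985e-04,  1.29553788e-05]), 'tool_pos': array([ 0.15552379, -0.52731898,  0.23057288]), 'tool_rot': array([-1.58792145,  1.56946496,  1.84042391]), 'ft_force': array([ 0.14737889, -1.10479626, -0.29306492]), 'ft_torque': array([-0.01341464, -0.00293962,  0.01767073]), 'grip_width': 0.0852319212977026}
scene [[472.3, 0.0, 321.6], [0.0, 472.3, 203.7], [0.0, 0.0, 1.0]] [[0.669, 0.296, -0.682, 1.369], [0.743, -0.281, 0.608, -0.654], [-0.011, -0.913, -0.408, 0.496], [0.0, 0.0, 0.0, 1.0]]
side [[487.2, 0.0, 320.6], [0.0, 487.2, 194.7], [0.0, 0.0, 1.0]] [[-0.847, -0.343, 0.407, 0.211], [-0.532, 0.542, -0.65, 0.642], [0.002, -0.767, -0.641, 0.704], [0.0, 0.0, 0.0, 1.0]]
wrist [[309.7, 0.0, 316.3], [0.0, 309.7, 195.3], [0.0, 0.0, 1.0]] [[0.284, -0.913, -0.293, 0.23], [-0.959, -0.271, -0.085, -0.505], [-0.002, 0.305, -0.952, 0.374], [0.0, 0.0, 0.0, 1.0]]
```

View pics/scene0.png

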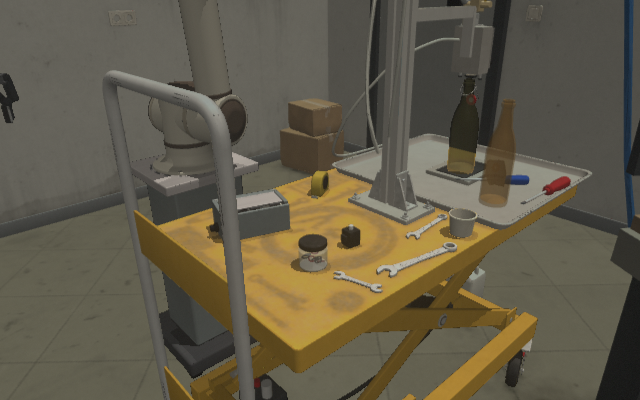

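View pics/side0.png

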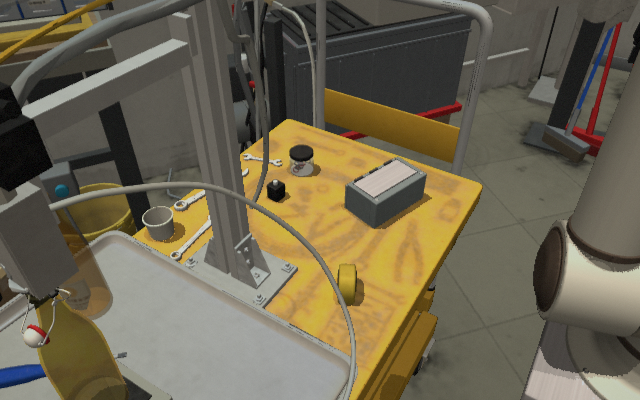

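View pics/wrist0.png

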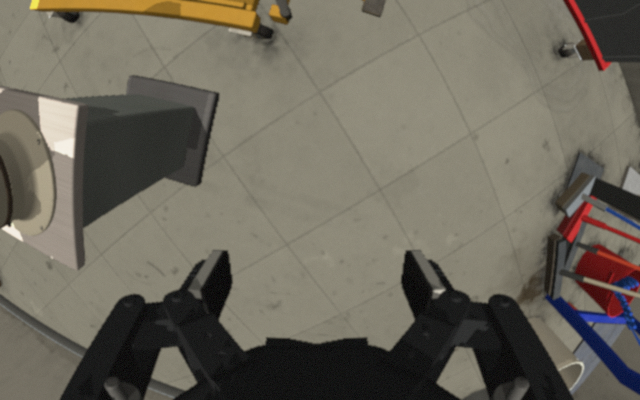

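The side view shows the box at about (345–425, 158–227) and the scene view at (212–290, 192–237). The jar, coil and tape measure stand apart from it. I'll zoom in on the box.

Run:
```python
import cv2,numpy as np
a=cv2.imread("pics/side0.png")[140:240,330:440]
cv2.imwrite("pics/side0z.png",cv2.resize(a,None,fx=6,fy=6,interpolation=cv2.INTER_CUBIC)[:600,:660])
a=cv2.imread("pics/scene0.png")[180:250,200:300]
cv2.imwrite("pics/scene0z.png",cv2.resize(a,None,fx=7,fy=7,interpolation=cv2.INTER_CUBIC))
```

```text
(no output)
```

View pics/side0z.png

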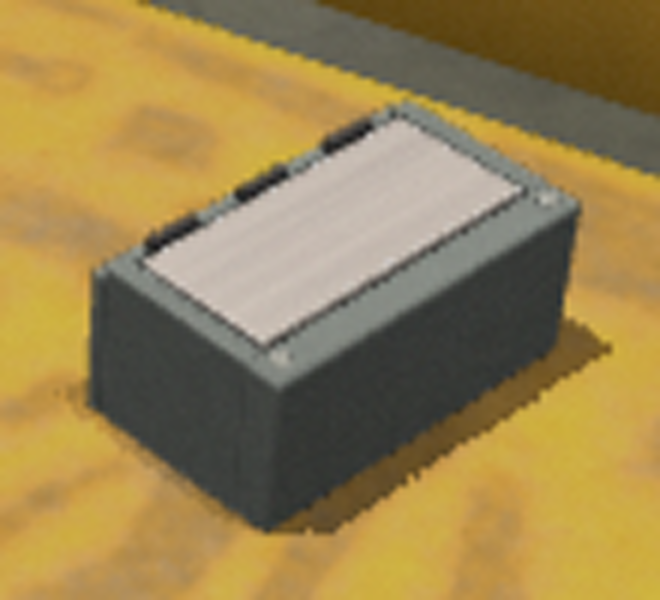

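View pics/scene0z.png

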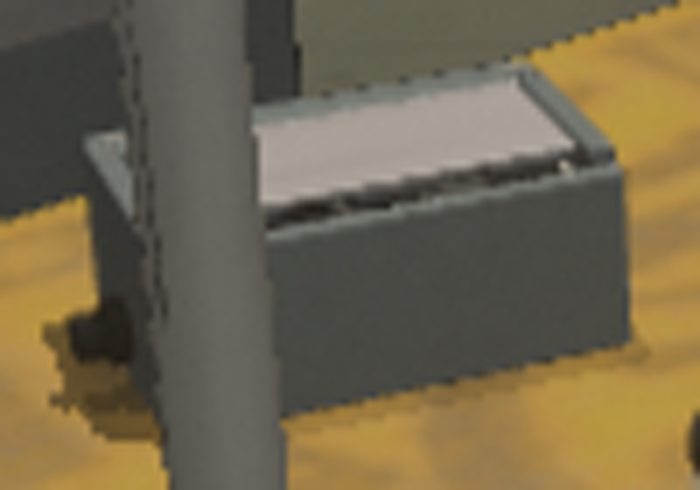

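```bash
cat > h.py <<'E'
import numpy as np,cv2
from workcell import monitor, imaging
def cast(n,px,z):
    c=imaging.get_calibration(n);K=c["mtx"];T=c["world_from_camera"]
    px=np.atleast_2d(np.array(px,float))
    xn=(px-[K[0,2],K[1,2]])/[K[0,0],K[1,1]]
    if n=="wrist":
        r=np.linalg.norm(xn,axis=1);d=np.c_[xn*(np.sin(r)/r)[:,None],np.cos(r)]
    else: d=np.c_[xn,np.ones(len(xn))]
    d=d@T[:3,:3].T; o=T[:3,3]
    return o+d*((z-o[2])/d[:,2])[:,None]
E
python3 - <<'E'
from h import *
o=np.array([330,140])
def z(l):return np.array(l)/6+o-.4
rim=cast("side",z([(405,103),(580,208),(275,385),(95,270)]),.07)
cov=cast("side",z([(400,115),(525,190),(263,348),(143,263)]),.07)
bot=cast("side",z([(555,352),(265,530),(92,403)]),0)
print(rim.round(4),cov.round(4),bot.round(4),sep="\n")
for c in (rim,cov):
    m=c.mean(0); a=c[0]-c[1]+c[3]-c[2]; print(m.round(4),np.arctan2(a[1],a[0]), np.linalg.norm(c[0]-c[1]),np.linalg.norm(c[2]-c[1]),np.linalg.norm(c[2]-c[3]),np.linalg.norm(c[0]-c[3]))
    b=c[3]-c[0]+c[2]-c[1];print(np.arctan2(b[1],b[0])-np.pi/2)
o=np.array([200,180])
print(cast("scene",np.array([(520,65),(615,165),(88,140)])/7+o-.4,.07).round(4), cast("scene",np.array([(632,340),(75,330)])/7+o-.4,0).round(4))
print("jar,coil,tape side",cast("side",[(302,173),(276,197),(346,300)],0).round(3))
E
```

```text
[[ 0.5397 -0.2049  0.07  ]
 [ 0.4593 -0.1797  0.07  ]
 [ 0.5071 -0.0357  0.07  ]
 [ 0.5878 -0.0566  0.07  ]]
[[ 0.538  -0.197   0.07  ]
 [ 0.4802 -0.179   0.07  ]
 [ 0.5192 -0.0504  0.07  ]
 [ 0.5756 -0.0689  0.07  ]]
[[ 0.4601 -0.183   0.    ]
 [ 0.5074 -0.04    0.    ]
 [ 0.5916 -0.0659  0.    ]]
[ 0.5235 -0.1192  0.07  ] -0.2795593776387267 0.08429357171169635 0.1516987515660678 0.08341725783656605 0.1558893925951547
-0.31672325896908005
[ 0.5283 -0.1238  0.07  ] -0.30872723333388036 0.060546331555838585 0.1343657350759069 0.059403866614645966 0.13343091432704351
-0.29011545188989674
[[ 0.5144 -0.0433  0.07  ]
 [ 0.6028 -0.0718  0.07  ]
 [ 0.4691 -0.1837  0.07  ]] [[ 0.5927 -0.0604  0.    ]
 [ 0.4593 -0.1913  0.    ]]
jar,coil,tape side [[ 0.739 -0.117  0.   ]
 [ 0.739 -0.012  0.   ]
 [ 0.464  0.152  0.   ]]
```

Run:
```python
from h import *
def plane(n,p,q):
    c=imaging.get_calibration(n);o=c["world_from_camera"][:3,3]
    a=cast(n,[p,q],-1)-o; m=np.cross(a[0],a[1]);m/=np.linalg.norm(m);return m,m@o
for sp,cp in (((489,40),(462,160)),((112,110),(165,390))),(((320,20),(319,90)),((219,135),(243,380))):
    m1,d1=plane("side",*sp);m2,d2=plane("scene",*cp)
    d=np.cross(m1,m2);d/=d[2]
    for z in (0,.2,.4,.6): 
        print(z,np.linalg.solve(np.array([m1,m2,[0,0,1]]),[d1,d2,z]).round(3))
def px(n,P):
    c=imaging.get_calibration(n);T=np.linalg.inv(c["world_from_camera"]);K=c["mtx"];p=T[:3,:3]@P+T[:3,3];p=K@p;return p[:2]/p[2]
for z in(0,.2,.3,.4,.5):print(z,px("scene",np.array([.42,-.38,z])),px("scene",np.array([.8,-.38,z])))
```

```text
0 [ 0.431 -0.353  0.   ]
0.2 [ 0.431 -0.352  0.2  ]
0.4 [ 0.432 -0.352  0.4  ]
0.6 [ 0.433 -0.351  0.6  ]
0 [ 0.848 -0.363  0.   ]
0.2 [ 0.842 -0.359  0.2  ]
0.4 [ 0.837 -0.355  0.4  ]
0.6 [ 0.831 -0.351  0.6  ]
0 [123.23830632 247.97200326] [214.17590363 333.35459636]
0.2 [104.75359495 159.45283549] [199.58678225 221.17417751]
0.3 [ 94.2450899  109.12994417] [190.88460877 154.26038329]
0.4 [82.73092532 53.99117326] [180.98598586  78.14670689]
0.5 [70.05948461 -6.68953546] [169.62595173  -9.20422768]
```

Request:
arm_command(increments=[0,0,0.1,11,50,12,40,0,0,0.2,22,100,25,20,0,0,0.35,34,150,37,0,0,0,0.5,45,197,50,0,0,0,0.65,75,235,55,0,0,0,0.8,110,275,60,0,0,0,0.95,140,310,65,0,0,0,1.1,174,347,70,0,0,0,1.2,205,367,70,0,0,0,1.3,240,390,60,0,0,0,1.4,275,410,50,0,0,0,1.4,290,420,50,0])

```text
clock: 1.65
tool_pos: [0.4464, -0.1062, 0.2795]
tool_rot: [-1.821, 1.568, 3.009]
ft_force: [-0.3, -0.2, -0.3]
grip_width: 0.0001
```

Request:
arm_command(increments=[0,0,0.17,0,0,0,0,0,0,0.34,0,0,0,0,0,0,0.5,0,0,0,0,0,0,0.67,0,0,0,0,0,0,0.84,0,0,0,0,0,0,1.0,0,0,0,0,0,0,1.15,0,0,0,0,0,0,1.15,0,0,0,0])

```text
clock: 2.65
tool_pos: [0.4461, -0.1065, 0.2799]
tool_rot: [-1.728, 1.568, -2.034]
ft_force: [0.7, -0.7, 0.3]
grip_width: 0.0002
```

Run:
```python
from h import *
from scipy.spatial.transform import Rotation as R
s=monitor.state();print(s['q'].round(3),s['tool_pos'].round(4),s['ft_force'].round(2));print(R.from_euler('xyz',s['tool_rot']).as_matrix().round(3))
cv2.imwrite("pics/w1.png",imaging.get_image("wrist")[:,:,::-1])
```

```text
[-0.232 -0.105  0.081  1.757 -0.003  0.073] [ 0.4461 -0.1065  0.2799] [ 0.68 -0.69  0.27]
[[-0.001  0.301  0.954]
 [-0.003  0.954 -0.301]
 [-1.    -0.003 -0.001]]
```

View pics/w1.png

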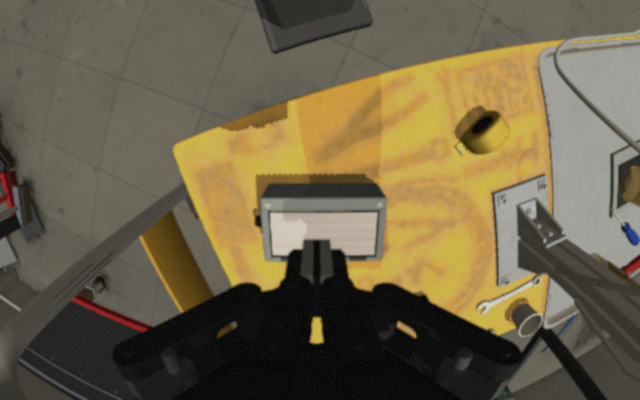

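The wrist view shows the cover at about (272–379, 211–257), with its front edge at the top. The fingers occlude its lower middle.

Run:
```python
import cv2
a=cv2.imread("pics/w1.png")[170:275,250:395]
cv2.imwrite("pics/w1z.png",cv2.resize(a,None,fx=5,fy=5,interpolation=cv2.INTER_CUBIC))
```

```text
(no output)
```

View pics/w1z.png

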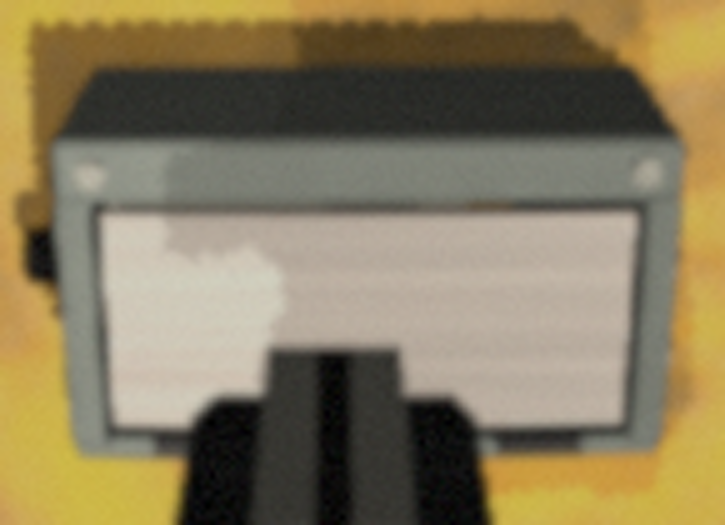

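Run:
```python
from h import *
o=np.array([250,170])
def z(l):return np.array(l)/5+o-.4
rim=cast("wrist",z([(82,452),(55,140),(682,145),(660,447)]),.07)
cov=cast("wrist",z([(113,428),(100,210),(638,212),(627,428)]),.07)
for c in (rim,cov):
    print(c.round(4));m=c.mean(0); a=c[0]-c[1]+c[3]-c[2]; b=c[3]-c[0]+c[2]-c[1]
    print(m.round(4),np.arctan2(a[1],a[0]),np.arctan2(b[1],b[0])-np.pi/2,[np.linalg.norm(c[i]-c[i-1]).round(4) for i in range(4)])
y=np.arctan2(b[1],b[0])-np.pi/2; print("final yaw",y)
ex=np.array([np.cos(y),np.sin(y)]);fm=(cov[1]+cov[2])[:2]/2
P=fm+.010*ex;print("press",P,"hinge",P+.052*ex)
```

```text
[[ 0.5442 -0.2071  0.07  ]
 [ 0.4613 -0.1824  0.07  ]
 [ 0.5085 -0.0371  0.07  ]
 [ 0.589  -0.0614  0.07  ]]
[ 0.5257 -0.122   0.07  ] -0.29128756650779053 -0.30643966662521227 [np.float64(0.1525), np.float64(0.0865), np.float64(0.1527), np.float64(0.0841)]
[[ 0.5397 -0.1965  0.07  ]
 [ 0.4816 -0.1781  0.07  ]
 [ 0.5221 -0.0518  0.07  ]
 [ 0.5805 -0.0685  0.07  ]]
[ 0.531  -0.1237  0.07  ] -0.2934357375408305 -0.30936373113299465 [np.float64(0.1343), np.float64(0.0609), np.float64(0.1326), np.float64(0.0607)]
final yaw -0.30936373113299465
press [ 0.51139877 -0.11798568] hinge [ 0.5609302  -0.13381721]
```

Request:
arm_command(increments=[0,0,0,30,-6,-50,0,0,0,0,70,-13.5,-90,0,0,0,0,70,-13.5,-140,0,0,0,0,70,-13.5,-180,0,0,0,0,70,-13.5,-200,0,0,0,0,70,-13.5,-200,0,0,0,0,70,-13.5,-200,0])

```text
clock: 3.58
tool_pos: [0.5166, -0.1202, 0.081]
tool_rot: [-1.326, 1.568, -1.635]
ft_force: [0.3, -0.5, -0.3]
grip_width: 0.0003
```

Run:
```python
from h import *
s=monitor.state();print(s['tool_pos'].round(4),s['ft_force'].round(2))
cv2.imwrite("pics/w2.png",imaging.get_image("wrist")[:,:,::-1])
```

```text
[ 0.5166 -0.1202  0.081 ] [ 0.31 -0.45 -0.31]
```

View pics/w2.png

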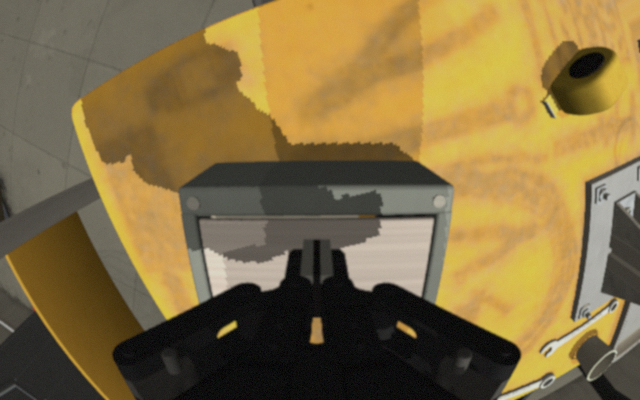

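The fingertips, at about (317,242), are centred over the cover, clear of the front rim at row 215. I'll press down.

Request:
arm_command(increments=[0,0,0,0,0,-6,0,0,0,0,0,0,-10,0,0,0,0,0,0,-13,0,0,0,0,0,0,-15,0,0,0,0,0,0,-15,0])

```text
clock: 4.25
tool_pos: [0.517, -0.1202, 0.0663]
tool_rot: [-1.057, 1.567, -1.366]
ft_force: [0.3, -0.3, 1.2]
grip_width: -0.0001
```

Request:
arm_command(increments=[0,0,0,0,0,-1,0,0,0,0,0,0,-2,0,0,0,0,0,0,-2,0])

```text
clock: 4.62
tool_pos: [0.5171, -0.1203, 0.0655]
tool_rot: [-0.836, 1.567, -1.145]
ft_force: [-4.2, 0.9, 10.2]
grip_width: 0.0003
```

The stop is reached at 10 N. I'll retreat and let the cover pop open.

Request:
arm_command(increments=[0,0,0,-5,2,40,0,0,0,0,-30,9,90,0,0,0,0,-65,20,130,0,0,0,0,-65,20,150,0,0,0,0,-65,20,150,0,0,0,0,-65,20,150,0,0,0,0,-65,20,150,0,0,0,0,-65,20,150,0,0,0,0,-65,20,150,0,0,0,0,-65,20,150,0])

```text
clock: 5.88
tool_pos: [0.4521, -0.1003, 0.2153]
tool_rot: [-0.874, 1.567, -1.183]
ft_force: [0.4, 0.1, 0.7]
grip_width: -0.0001
```

Run:
```python
from h import *
s=monitor.state();print(s['tool_pos'].round(4),s['ft_force'].round(2))
w=imaging.get_image("wrist")[:,:,::-1]
cv2.imwrite("pics/w3z.png",cv2.resize(np.ascontiguousarray(w[150:300,230:410]),None,fx=4,fy=4,interpolation=cv2.INTER_CUBIC))
w=imaging.get_image("side")[:,:,::-1]
cv2.imwrite("pics/s3z.png",cv2.resize(np.ascontiguousarray(w[100:240,320:460]),None,fx=4,fy=4,interpolation=cv2.INTER_CUBIC))
from scipy.spatial.transform import Rotation as R
print(R.from_euler('xyz',s['tool_rot']).as_matrix().round(3))
```

```text
[ 0.4521 -0.1003  0.2153] [0.38 0.15 0.65]
[[ 0.001  0.304  0.953]
 [-0.004  0.953 -0.304]
 [-1.    -0.003  0.003]]
```

View pics/w3z.png

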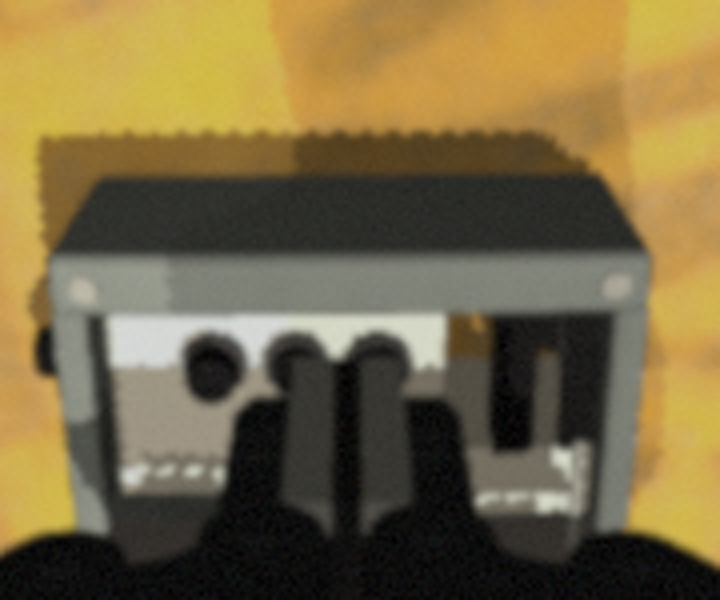

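View pics/s3z.png

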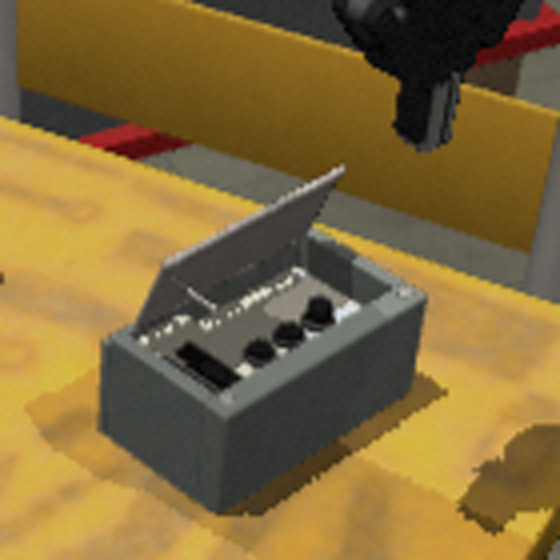

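Run:
```python
from h import *
y=-.304;ex=np.array([np.cos(y),np.sin(y)]);ey=np.array([-ex[1],ex[0]]);H=np.array([.560,-.1335])
w=lambda l:np.array(l)/4+[230,150]-.4
s=lambda l:np.array(l)/4+[320,100]-.4
for lab,P in (("w61",cast("wrist",w([(211,374)]),.061)),("w54",cast("wrist",w([(211,374),(299,365),(375,365)]),.054)),("s61",cast("side",s([(320,304)]),.061)),("s54",cast("side",s([(262,346),(290,328),(320,304)]),.054)),
 ("rimfront",cast("wrist",w([(52,255),(650,255)]),.07)),("open front",cast("wrist",w([(95,313),(612,313)]),.07)),("free edge",cast("side",s([(165,265),(342,168)]),.127))):
    d=P[:,:2]-H; print(lab,P.round(4).tolist(),"box rel hinge x,y:",np.c_[d@ex,d@ey].round(4).tolist())
```

```text
w61 [[0.509, -0.1567, 0.061]] box rel hinge x,y: [[-0.0417, -0.0374]]
w54 [[0.5121, -0.1586, 0.054], [0.5166, -0.1345, 0.054], [0.5229, -0.1147, 0.054]] box rel hinge x,y: [[-0.0382, -0.0383], [-0.0411, -0.014], [-0.041, 0.0068]]
s61 [[0.5097, -0.1561, 0.061]] box rel hinge x,y: [[-0.0412, -0.0366]]
s54 [[0.5235, -0.1149, 0.054], [0.5176, -0.1369, 0.054], [0.513, -0.1648, 0.054]] box rel hinge x,y: [[-0.0404, 0.0068], [-0.0394, -0.0159], [-0.0355, -0.0439]]
rimfront [[0.4615, -0.1821, 0.07], [0.5076, -0.0368, 0.07]] box rel hinge x,y: [[-0.0794, -0.0758], [-0.079, 0.0766]]
open front [[0.4798, -0.1773, 0.07], [0.5202, -0.05, 0.07]] box rel hinge x,y: [[-0.0634, -0.0658], [-0.063, 0.0677]]
free edge [[0.5578, -0.0619, 0.127], [0.5197, -0.1884, 0.127]] box rel hinge x,y: [[-0.0235, 0.0676], [-0.022, -0.0644]]
```

The cover stands open. Wrist and side rays agree that the button at the -y end is tripped, with its top at (0.509, -0.156, 0.061). I'll approach with the tool tilted 18° to keep clear of the cover.

Request:
arm_command(increments=[-0.045,-0.15,0,20,-20,-20,0,-0.093,-0.296,0,40,-40,-50,0,-0.093,-0.296,0,60,-54,-90,0,-0.093,-0.296,0,64,-58,-120,0,-0.093,-0.296,0,64,-58,-135,0,-0.093,-0.296,0,64,-58,-135,0,-0.093,-0.296,0,64,-58,-135,0])

```text
clock: 6.85
tool_pos: [0.5168, -0.1583, 0.082]
tool_rot: [-0.004, 1.256, -0.314]
ft_force: [1.0, 0.5, 0.2]
grip_width: 0.0002
```

Run:
```python
from h import *
s=monitor.state();print(s['tool_pos'].round(4),s['ft_force'].round(2))
w=imaging.get_image("wrist")[:,:,::-1]
cv2.imwrite("pics/w4.png",w)
w=imaging.get_image("side")[:,:,::-1]
cv2.imwrite("pics/s4z.png",cv2.resize(np.ascontiguousarray(w[100:240,320:460]),None,fx=4,fy=4,interpolation=cv2.INTER_CUBIC))
```

```text
[ 0.5168 -0.1583  0.082 ] [0.96 0.47 0.16]
```

View pics/w4.png

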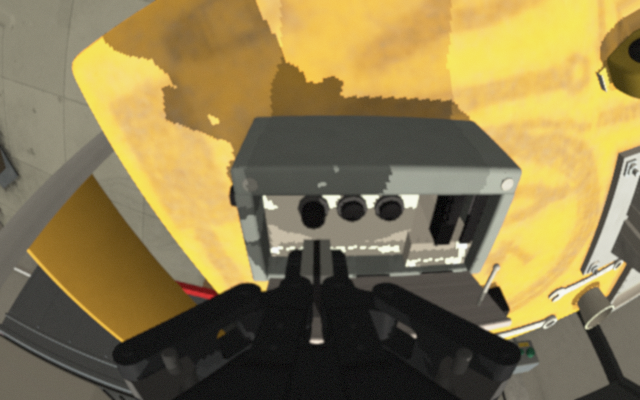

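View pics/s4z.png

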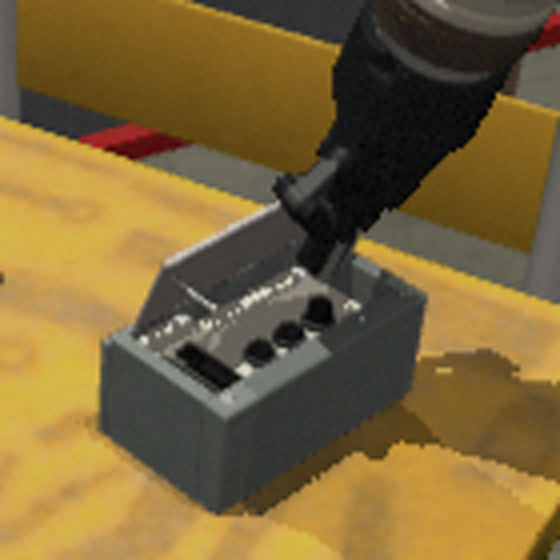

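Run:
```python
from h import *
y=-.304;ex=np.array([np.cos(y),np.sin(y)]);ey=np.array([-ex[1],ex[0]]);H=np.array([.560,-.1335])
for z,p in ((.079,(317,240)),(.082,(317,240)),(.061,(313,211)),(.082,(305,240)),(.082,(330,240))):
    P=cast("wrist",[p],z);d=P[:,:2]-H;print(z,P.round(4),(d@ex).round(4),(d@ey).round(4))
```

```text
0.079 [[ 0.5102 -0.1554  0.079 ]] [-0.041] [-0.0359]
0.082 [[ 0.5074 -0.1546  0.082 ]] [-0.0439] [-0.0359]
0.061 [[ 0.5049 -0.1561  0.061 ]] [-0.0458] [-0.038]
0.082 [[ 0.5056 -0.1603  0.082 ]] [-0.0439] [-0.0419]
0.082 [[ 0.5094 -0.1483  0.082 ]] [-0.0438] [-0.0293]
```

Request:
arm_command(increments=[0,0,0,-2,0,-8,0,0,0,0,-2,0,-14,0,0,0,0,-2,0,-18,0,0,0,0,-2,0,-21,0,0,0,0,-2,0,-24,0,0,0,0,-2,0,-24,0])

```text
clock: 7.7
tool_pos: [0.5149, -0.1583, 0.0579]
tool_rot: [-0.004, 1.256, -0.314]
ft_force: [1.0, -0.4, 0.4]
grip_width: -0.0003
```

Request:
arm_command(increments=[0,0,0,0,0,-1.5,0,0,0,0,0,0,-3,0,0,0,0,0,0,-3,0])

```text
clock: 8.07
tool_pos: [0.5152, -0.1585, 0.0559]
tool_rot: [-0.004, 1.255, -0.314]
ft_force: [-4.5, 1.6, 8.8]
grip_width: -0.0003
```

Run:
```python
from h import *
s=monitor.state();print(s['tool_pos'].round(4),s['ft_force'].round(2))
w=imaging.get_image("wrist")[:,:,::-1]
cv2.imwrite("pics/w5z.png",cv2.resize(np.ascontiguousarray(w[140:290,220:420]),None,fx=4,fy=4,interpolation=cv2.INTER_CUBIC))
```

```text
[ 0.5152 -0.1585  0.0559] [-4.53  1.65  8.81]
```

View pics/w5z.png

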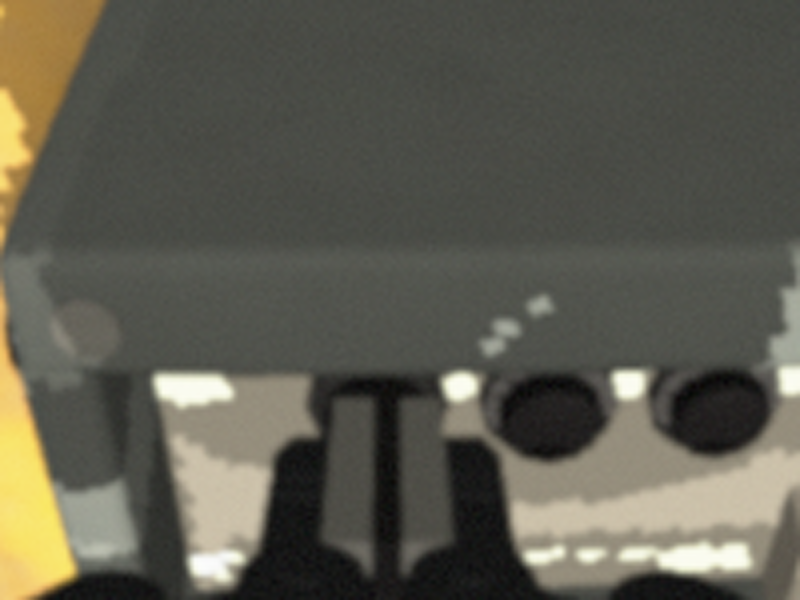

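The tip is on the button at about 9 N. I'll push slightly more to be sure it's home, then retreat and check.

Request:
arm_command(increments=[0,0,0,0,0,-3,0,0,0,0,0,0,-3,0])

```text
clock: 8.38
tool_pos: [0.5154, -0.1585, 0.0553]
tool_rot: [-0.004, 1.253, -0.314]
ft_force: [-16.6, 4.4, 22.8]
grip_width: 0.0002
```

Request:
arm_command(increments=[0,0,0,-1,0,20,0,0,0,0,-10,6,60,0,0.045,0.15,0,-40,30,100,0,0.093,0.296,0,-62,58,140,0,0.093,0.296,0,-62,58,160,0,0.093,0.296,0,-62,58,160,0])

```text
clock: 9.12
tool_pos: [0.4544, -0.1006, 0.2162]
tool_rot: [-0.27, 1.561, -0.578]
ft_force: [1.1, 0.0, -0.5]
grip_width: 0.0003
```

Run:
```python
from h import *
s=monitor.state();print(s['tool_pos'].round(4),s['ft_force'].round(2))
w=imaging.get_image("wrist")[:,:,::-1]
cv2.imwrite("pics/w6z.png",cv2.resize(np.ascontiguousarray(w[150:300,230:410]),None,fx=4,fy=4,interpolation=cv2.INTER_CUBIC))
w=imaging.get_image("side")[:,:,::-1]
cv2.imwrite("pics/s6z.png",cv2.resize(np.ascontiguousarray(w[100:240,320:460]),None,fx=4,fy=4,interpolation=cv2.INTER_CUBIC))
```

```text
[ 0.4544 -0.1006  0.2162] [ 1.07  0.   -0.49]
```

View pics/w6z.png

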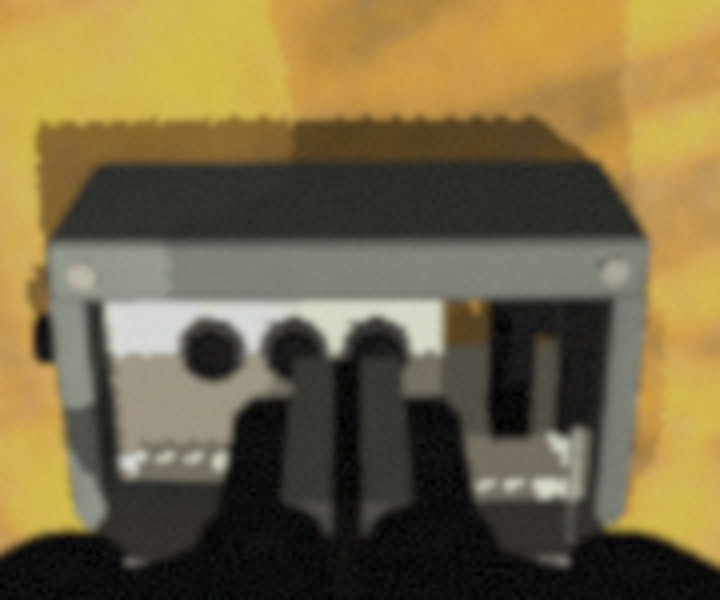

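View pics/s6z.png

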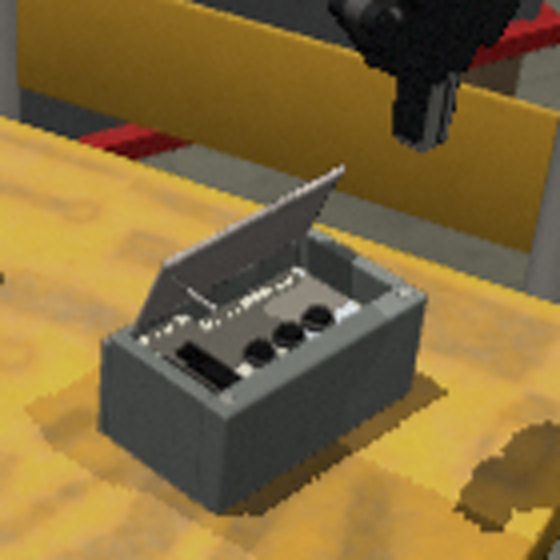

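All three buttons now look alike and seated: left at (213,348) in the wrist crop, matching its neighbours. Next I'll move behind the open cover.

Request:
arm_command(increments=[0,0,0,55,-17,0,0,0,0,0,113,-35,0,0,0,0,0,113,-35,-50,0,0,0,0,113,-35,-100,0,0,0,0,113,-35,-103,0,0,0,0,113,-35,-103,0])

```text
clock: 9.98
tool_pos: [0.5663, -0.1358, 0.1126]
tool_rot: [-0.333, 1.562, -0.642]
ft_force: [0.2, -0.1, 1.8]
grip_width: 0.0
```

Run:
```python
from h import *
s=monitor.state();print(s['tool_pos'].round(4),s['ft_force'].round(2))
w=imaging.get_image("side")[:,:,::-1]
cv2.imwrite("pics/s7z.png",cv2.resize(np.ascontiguousarray(w[100:240,320:460]),None,fx=4,fy=4,interpolation=cv2.INTER_CUBIC))
```

```text
[ 0.5663 -0.1358  0.1126] [ 0.23 -0.06  1.76]
```

View pics/s7z.png

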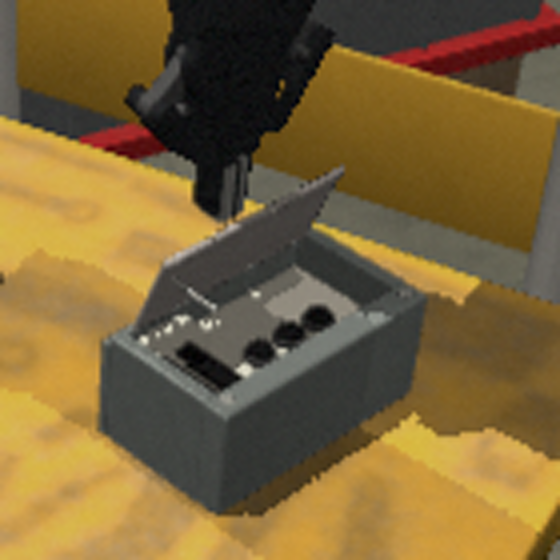

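The fingers stand behind the cover. I'll push it down along its arc.

Request:
arm_command(increments=[0,0,0,-14,4.4,0,0,0,0,0,-20,6.2,-1,0,0,0,0,-25.5,8,-3,0,0,0,0,-30,9.5,-7.5,0,0,0,0,-34,10.7,-12,0,0,0,0,-38,11.9,-17.5,0,0,0,0,-40.7,12.8,-23,0,0,0,0,-43,13.5,-29.5,0,0,0,0,-44.6,14,-35,0,0,0,0,-46.5,14.6,-38,0,0,0,0,-48,15,-41,0,0,0,0,-48,15,-41,0])

```text
clock: 11.52
tool_pos: [0.5187, -0.1208, 0.0724]
tool_rot: [-0.277, 1.561, -0.586]
ft_force: [0.0, -0.2, 1.9]
grip_width: 0.0003
```

Run:
```python
from h import *
s=monitor.state();print(s['tool_pos'].round(4),s['ft_force'].round(2))
w=imaging.get_image("side")[:,:,::-1]
cv2.imwrite("pics/s8z.png",cv2.resize(np.ascontiguousarray(w[100:240,320:460]),None,fx=4,fy=4,interpolation=cv2.INTER_CUBIC))
```

```text
[ 0.5187 -0.1208  0.0724] [ 0.04 -0.19  1.91]
```

View pics/s8z.png

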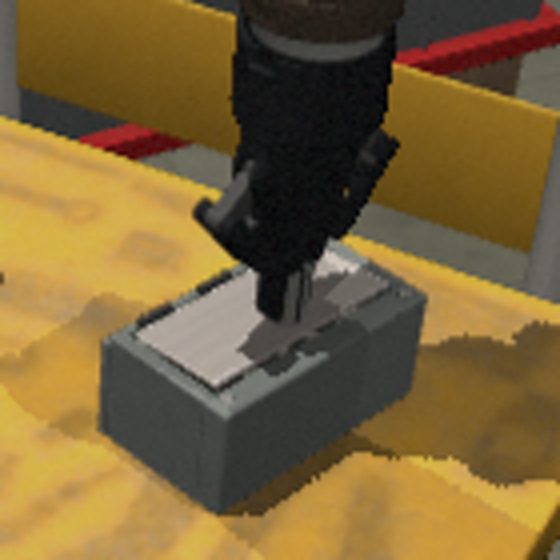

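The cover is nearly flush, so I'll press it to the stop.

Request:
arm_command(increments=[0,0,0,-2,0.6,-3,0,0,0,0,-2,0.6,-6,0,0,0,0,-2,0.6,-8,0,0,0,0,-2,0.6,-8.5,0,0,0,0,-2,0.6,-8.5,0])

```text
clock: 12.2
tool_pos: [0.5169, -0.1203, 0.0654]
tool_rot: [-0.236, 1.559, -0.545]
ft_force: [-3.1, 0.3, 12.5]
grip_width: -0.0004
```

Request:
arm_command(increments=[0,0,0,0,0,10,0,0,0,0,0,0,50,0,0,0,0,-30,9,100,0,0,0,0,-65,20,150,0,0,0,0,-65,20,150,0,0,0,0,-65,20,150,0,0,0,0,-65,20,150,0,0,0,0,-65,20,150,0,0,0,0,-65,20,150,0,0,0,0,-65,20,150,0])

```text
clock: 13.45
tool_pos: [0.4519, -0.1003, 0.2151]
tool_rot: [-0.255, 1.56, -0.565]
ft_force: [0.4, 0.5, -0.2]
grip_width: 0.0003
```

Run:
```python
from h import *
s=monitor.state();print(s['clock'],s['tool_pos'].round(4),s['ft_force'].round(2))
w=imaging.get_image("wrist")[:,:,::-1]
cv2.imwrite("pics/w9.png",w)
w=imaging.get_image("side")[:,:,::-1]
cv2.imwrite("pics/s9z.png",cv2.resize(np.ascontiguousarray(w[100:240,320:460]),None,fx=4,fy=4,interpolation=cv2.INTER_CUBIC))
```

```text
13.45 [ 0.4519 -0.1003  0.2151] [ 0.35  0.47 -0.25]
```

View pics/w9.png

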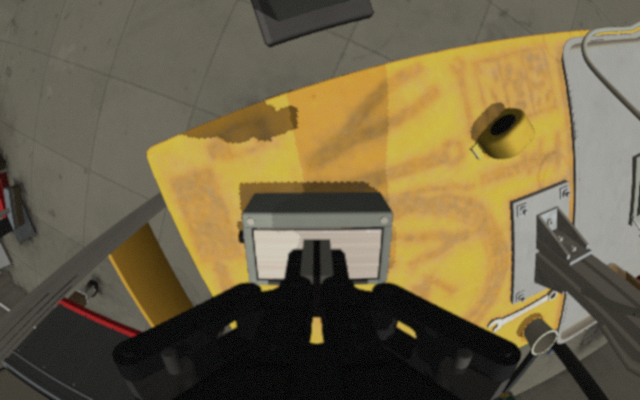

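View pics/s9z.png

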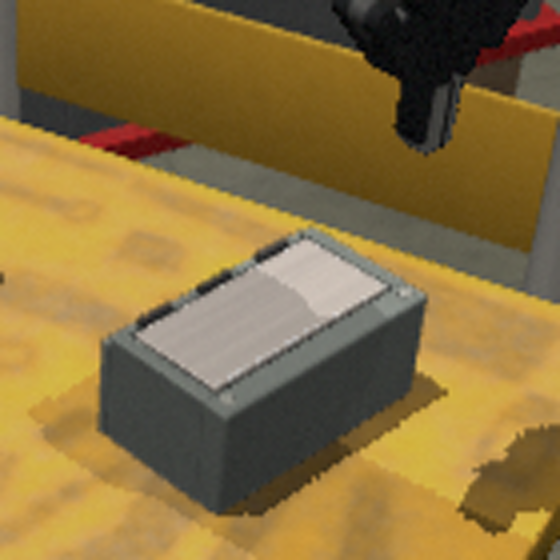

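The cover is flush and latched more than a second after I let go, and the arm is clear.

```bash
python3 -c "
from workcell import workorder
print(workorder.hand_in())"
```

```text
the job is handed in; nothing more can be done
None
```

I handed the job in at about 13.5 s of the 53 s limit; hand-in gave no verdict. I pressed the cover to its stop and it popped open. I then pushed the tripped button at the -y end home with the tool tilted, swung the cover down from behind, and pressed it to the stop again until it latched.

**Cover:** the last pictures show it flush with the rim about 1 s after I let go. The arm was clear, with TCP at z = 0.215 m and about 0 N on the wrist.

**Buttons:** after the push, the tripped button looked level with its two neighbours in both the wrist and side views. The tip met a firm stop there at about 23 N (vertical). I did not see the buttons again once the cover was shut.

**Bystanders:** the arm never went near the jar, coil or tape measure. The tape measure stands in place in the last wrist picture; I did not re-measure any of the three at the end. None of these checks failed or disagreed.

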